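Sweep walnut shells through a chopping board's opening into its catch tray

ROBOT

A 7-joint arm with a two-finger parallel gripper is mounted at the origin on a cart in front of the work surface, level with it; the furniture and walls round the work are solid. World frame = base frame: x ahead of the robot, y to its left, z up, the work surface at z = 0. Lengths are in mm, angles in rad, forces in N, time in s.
With the tool pointing down it reaches from about 400 to 875 mm from the base axis. Payload 4.4 kg.
Tool frame: the origin (TCP) lies midway between the tips of the shut fingers; the grasp point (between the pads) lies 19 mm behind it; z points along the fingers, y is the line along which they close (so a half turn about z gives the same grasp; the last joint's range is limited). The gripper opens to 85 mm and grips with 20 to 120 N. Pads are 22 mm wide; open, the fingers measure 114 mm over their backs; the gripper's body (76 mm by 85 mm) begins 54 mm behind the grasp point. The pads swing forward as they close: fully open they stand 13 mm farther back than shut.
Start: joints at [1.19, 0.628, 0.038, 1.517, -0.027, 0.996, -0.02], TCP at [201.285, -618.063, 231.313] pointing down, gripper open.
Joint ranges: [-3.06, 3.06], [-0.37, 2.12], [-1.25, 1.32], [0.18, 2.47], [-1.1, 4.24], [0.23, 1.98], [-2.94, 2.94]. Speed limits (rad/s): [2.57, 2.57, 3.14, 3.14, 3.14, 3.14, 3.14].

INTERFACE

Orientations are given as [roll, pitch, yaw] about the fixed x, y, z axes, in that order (R = Rz(yaw) Ry(pitch) Rx(roll)).
In Python, from cell import ctrl gives the robot as it stands.
- The arm moves only by the shell command python3 -m handwheel 'ROWS'. ROWS is JSON, a list of rows, each a list of 3 entries, a list of its own where there are three numbers: the turn, a rotation vector about the tool's x, y, z in degrees, then the shift along the tool's x, y, z in m, then the closure, from 0 (fully open) to 1 (shut). A call has 1 to 5 rows; each row shifts and turns the commanded pose from where the row before left it, along the tool's axes as they then stand; what a row does not reach is not made up. A row lasts 1/12 s, in which the tool goes at most 41.7 mm and 7.16 degrees, less where a joint would pass 70% of its speed; a pose out of reach is approached as far as the arm can. A call is refused whole if a number of a shift passes 0.0417 or a number of a turn 7.16, either way. A call with a gripper value outside its range is refused whole. The fingers move at their own pace and stop on an object; the grip force is fixed at half the most. Time passes only in rows, so rows that do not move let the fingers close. It gives the time, the measured TCP pose, the force, the opening and the grip force at its end, in the units of the state.
- ctrl.read_state(): the state, without advancing time (a new reading comes with each control period).
- ctrl.get_image(name): name is "scene" or "top" or "wrist"; returns a dict with "pixels" (480x640x3 uint8, red, green, blue), "fx", "fy", "cx", "cy" (pixels), "pose" (4x4, takes a point from camera to world coordinates); the wrist camera has in their place "T_tool_cam" (4x4, takes a point from camera to tool coordinates, whose origin is the TCP and whose axes are the flange's). Camera axes: x right, y up, looking along -z (the intrinsics and any distortion apply to the point x, -y, -z); pixel columns grow to the right and rows downward; lengths in mm; the calibration is good to about 2 mm. A picture is of the moment at which its call begins: read the wrist's pose just before it. There is no depth.
- ctrl.finish_job(): hands the job in; it is judged then, once.
The state is a dict: "clock": time; "qpos": joint angles; "qd": joint speeds; "tau": joint torques, N m; "eef_pos": TCP position; "tool_rot": TCP orientation; "force": force on the tool from outside, world axes, zero at the start; "torque": the same for the moment, N m; "width": finger opening in mm; "gripper_force": force on a finger pad.
Only numpy, scipy, OpenCV 4.12 (cv2) and the standard library are available. Lean on these libraries where they do the work, as an engineer would, in place of code of your own. Each camera call takes 0.05 s, during which the arm holds its last target. There are 200 camera calls.

TASK

Clear the empty walnut shells off the chopping board. First push the pulled-out catch tray fully home under the board with your fingertips, so that its front is flush with the board's end; then sweep all five half-shells across the board and through its opening, so that they lie in the tray. Sweep them with the fingers, do not pick them up, and leave the two bowls, the yoghurt pot and the nutcracker where they are.

Things in the scene. Friction and masses are not known exactly. Their poses are not given: they have to be found in the camera images.
- board: Wooden chopping board on a low frame, fixed. Origin on the worktop under its centre; flat rimless top 78 mm above it. 260 mm along its x, 420 mm along its y; at yaw 0 x points away from the robot, y to its left. The -y (right) end has the opening and the tray; the solid top runs from y = -100 to +210 mm: shells on the part next to the opening, kernel bowl and yoghurt pot at the +y end.
- opening (a point): Centre of the board's rectangular opening, at the height of the board's top: 210 mm along the board's x, 70 mm along its y (board y = -170 to -100 mm); a 40 mm strip of board lies beyond it. The board is 20 mm thick here, the tray is below. Axes as the board's.
- catch_tray (a joint): How far the tray is pulled out of the board's -y end, in m: 0 = fully home, its front flush with the board's end (a firm stop). Starts 0.06 to 0.095 out; slides along the board's y with about 1.5 N of friction and some drag, and stays where it is left. While it is out, part of the opening has no tray below it.
- tray_front (a point): Middle of the tray's flat upright wooden front, on its outer face (looks to the board's -y), 28 mm above the worktop: push here, towards the board's +y. The front is 218 mm wide along x, 13 mm thick; in the middle it spans 7 to 42 mm above the worktop (60 mm wide finger cut-out above), elsewhere up to 56 mm. At home this point is at board (0, -210, 28) mm.
- tray_floor (a point): Centre of the steel catch tray's floor, 11 mm above the worktop; inside it measures 215 mm along x and 121 mm along y; its walls are 37 mm high. Axes as the board's.
- shell_0: Empty half walnut shell, a brown wrinkled dome about 38 x 36 mm across and 17 mm high, 10 to 14 g, loose, lying hollow side down on the board; its outline is nearly round. Origin at the centre of its rim plane (on the board's top at the start), z up through the dome.
- shell_1: Empty half walnut shell, a brown wrinkled dome about 38 x 36 mm across and 17 mm high, 10 to 14 g, loose, lying hollow side down on the board; its outline is nearly round. Origin at the centre of its rim plane (on the board's top at the start), z up through the dome.
- shell_2: Empty half walnut shell, a brown wrinkled dome about 38 x 36 mm across and 17 mm high, 10 to 14 g, loose, lying hollow side down on the board; its outline is nearly round. Origin at the centre of its rim plane (on the board's top at the start), z up through the dome.
- shell_3: Empty half walnut shell, a brown wrinkled dome about 38 x 36 mm across and 17 mm high, 10 to 14 g, loose, lying hollow side down on the board; its outline is nearly round. Origin at the centre of its rim plane (on the board's top at the start), z up through the dome.
- shell_4: Empty half walnut shell, a brown wrinkled dome about 38 x 36 mm across and 17 mm high, 10 to 14 g, loose, lying hollow side down on the board; its outline is nearly round. Origin at the centre of its rim plane (on the board's top at the start), z up through the dome.
- kernel_bowl: Small white bowl of walnut kernels, rim 84 mm across, 38 mm high, loose on the board's +y end (it and the yoghurt pot may have changed places). Origin under its centre. To be left alone.
- yoghurt_pot: Small yoghurt pot with a foil lid, 72 x 75 mm and 65 mm high, loose on the board's +y end. Origin under its centre. To be left alone.
- walnut_bowl: White bowl of whole walnuts, rim 136 mm across, about 70 mm high with the nuts, loose on the worktop left of the board. Origin under its centre. To be left alone.
- nutcracker: Steel nutcracker like a pair of tongs, 160 mm along its own x, 50 mm wide, 14 mm high, loose on the worktop left of the board. Origin under its middle. To be left alone.

How it is judged (in metres and radians):
On the way, in this order (a step that is already met when the one before it is completed fails the run):
1. the catch tray is pushed fully home (value of joint catch_tray below 0.005 m), for 0.2 s.
2. all five half-shells are in the tray (x of shell_0 in the frame of tray_floor between -0.106 and 0.106 m and y of shell_0 in the frame of tray_floor between -0.06 and 0.06 m and z of shell_0 in the frame of tray_floor between -0.005 and 0.04 m and x of shell_1 in the frame of tray_floor between -0.106 and 0.106 m and y of shell_1 in the frame of tray_floor between -0.06 and 0.06 m and z of shell_1 in the frame of tray_floor between -0.005 and 0.04 m and x of shell_2 in the frame of tray_floor between -0.106 and 0.106 m and y of shell_2 in the frame of tray_floor between -0.06 and 0.06 m and z of shell_2 in the frame of tray_floor between -0.005 and 0.04 m and x of shell_3 in the frame of tray_floor between -0.106 and 0.106 m and y of shell_3 in the frame of tray_floor between -0.06 and 0.06 m and z of shell_3 in the frame of tray_floor between -0.005 and 0.04 m and x of shell_4 in the frame of tray_floor between -0.106 and 0.106 m and y of shell_4 in the frame of tray_floor between -0.06 and 0.06 m and z of shell_4 in the frame of tray_floor between -0.005 and 0.04 m), for 0.2 s.
At the end, for the whole second after the job is handed in: The tray is home (within 5 mm of its stop), all five half-shells lie at rest inside the tray, below the board, and nothing else has been disturbed (all of step 2 and value of joint catch_tray below 0.005 m and linear speed of each of shell_0, shell_1, shell_2, shell_3, shell_4 below 0.02 m/s); the robot touches nothing.
It fails at once if a half-shell is lifted (more than 30 mm above the board's top) (height (world z) of any of shell_0, shell_1, shell_2, shell_3, shell_4 above 0.108 m).
It fails at once if a half-shell goes down below the board's top while the tray is not home (more than 10 mm out) (value of joint catch_tray above 0.01 m and height (world z) of any of shell_0, shell_1, shell_2, shell_3, shell_4 below 0.058 m).
It fails at once if a bowl, the yoghurt pot or the nutcracker is moved more than 15 mm or tipped (distance of any of kernel_bowl, yoghurt_pot, walnut_bowl, nutcracker from where it was at the start of the episode above 0.015 m or angle between any of kernel_bowl, yoghurt_pot, walnut_bowl, nutcracker's own z axis and vertical above 0.25 rad).
It also fails if it takes over 58 s, if anything falls off the work surface, if the arm or the gripper's body presses on something with over 40 N, if the wrist force passes 120 N, or if a joint passes its speed limit or range.

## Working session

There is one attempt and no reset: what is moved stays moved. The work goes in short steps, Python scripts to look and compute and a shell command to move; the robot and the scene stay as the last step left them, time stands still between calls to the robot, and variables do not carry over. Pictures are saved under pics/ and viewed, at most 10 in all, crops included, and the job is handed in when it is done.

```bash
mkdir -p pics; ls; python3 - <<'E'
from cell import ctrl
import cv2,numpy as np
s=ctrl.read_state();print(s)
ims=[]
for n in("scene","top"):
    d=ctrl.get_image(n);cv2.imwrite(f"pics/{n}0.png",d["pixels"][:,:,::-1]);np.savez(f"{n}0.npz",**d)
    print(n,d["fx"],d["fy"],d["cx"],d["cy"],np.round(d["pose"],3).tolist(),[k for k in d])
E
```

```text
pics
{'clock': 0.0, 'qpos': array([ 1.19019432,  0.62935206,  0.03846583,  1.51833921, -0.02702934,
        0.99629285, -0.0200149 ]), 'qd': array([-0.00047878,  0.0006031 , -0.00144147,  0.00053707, -0.00038144,
       -0.00116642, -0.00055919]), 'tau': array([ 2.06353790e-03, -5.63400078e+01,  1.22658357e+00, -1.93443042e+01,
        1.08663263e-02,  1.05409470e-02,  9.79473526e-06]), 'eef_pos': array([ 201.09321206, -617.47196379,  230.39487199]), 'tool_rot': array([-3.13971977e+00,  1.38865075e-05,  3.14752484e-01]), 'force': array([0.64088892, 0.76791103, 0.89126092]), 'torque': array([-0.02097809, -0.05317429, -0.01153099]), 'gripper_force': 0.0, 'width': 85.14434913451362}
scene 458.21174175205033 458.21174175205033 321.97235060047643 242.60450630477553 [[0.649, 0.332, -0.684, -64.151], [-0.76, 0.257, -0.597, -439.729], [-0.022, 0.908, 0.419, 456.563], [0.0, 0.0, 0.0, 1.0]] ['pixels', 'fx', 'fy', 'cx', 'cy', 'pose']
top 513.8637762764346 513.8637762764346 320.6167568851977 236.67653452588758 [[-0.03, 0.987, -0.158, 401.924], [-0.999, -0.026, 0.023, 100.591], [0.018, 0.159, 0.987, 988.909], [0.0, 0.0, 0.0, 1.0]] ['pixels', 'fx', 'fy', 'cx', 'cy', 'pose']
```

View pics/top0.png

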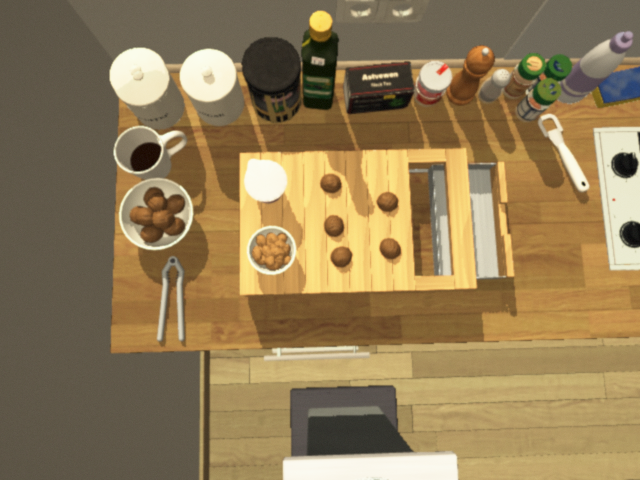

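View pics/scene0.png

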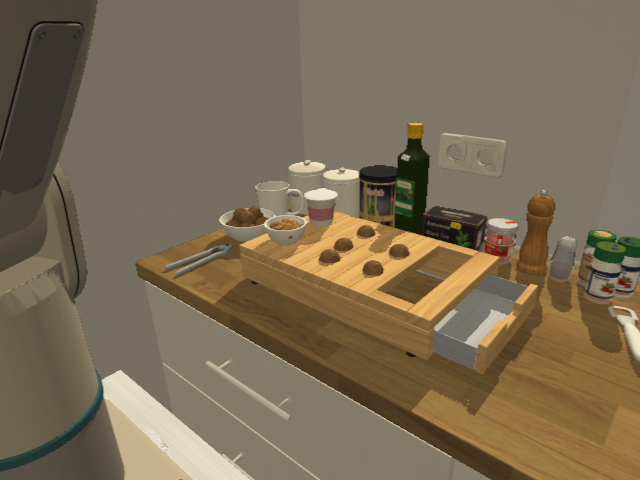

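Top view: the shells are at about (331,183), (388,202), (334,226), (341,257) and (390,248). The opening spans cols 412–455 and rows 163–276. The board corners are near (240,153), (468,149), (476,288) and (243,294), and the tray front is at about (505,220). The kernel bowl is at (272,250) and the pot at (266,182).

```bash
cat > h.py <<'E'
import numpy as np,cv2
from scipy.spatial.transform import Rotation as R
def ray(d,u,v,z,P=None):
    P=np.array(d["pose"]) if P is None else P
    r=P[:3,:3]@np.array([(u-d["cx"])/d["fx"],-(v-d["cy"])/d["fy"],-1]);o=P[:3,3]
    return o+r*(z-o[2])/r[2]
def shells(px,roi=None):
    hsv=cv2.cvtColor(px,cv2.COLOR_RGB2HSV)
    m=((hsv[...,2]<125)&(hsv[...,1]>90)).astype(np.uint8)
    if roi is not None: m=m&roi
    m=cv2.morphologyEx(m,cv2.MORPH_OPEN,np.ones((3,3),np.uint8))
    n,l,s,c=cv2.connectedComponentsWithStats(m)
    return [(c[i],s[i]) for i in range(1,n) if s[i][4]>60]
E
python3 - <<'E'
from h import *
d=np.load("top0.npz");px=d["pixels"]
C=np.array([ray(d,*p,78)[:2] for p in[(240,153),(468,149),(476,288),(243,294)]])
print(C.round(0).tolist(),[np.linalg.norm(C[i]-C[(i+1)%4]).round() for i in range(4)])
roi=np.zeros(px.shape[:2],np.uint8);roi[165:285,300:408]=1
for c,s in shells(px,roi):print(c.round(1),s[2:],ray(d,*c,86)[:2].round(1))
for n,p,z in[("op",(412,163),78),("op",(411,276),78),("op",(446,163),78),("op",(455,276),78),("front far",(504,163),56),("front near",(511,276),56)]:print(n,ray(d,*p,z)[:2].round())
# refine board edges in scene: colour mask
hsv=cv2.cvtColor(px,cv2.COLOR_RGB2HSV);m=((hsv[...,2]>190)&(hsv[...,1]>70)&(hsv[...,0]<30)).astype(np.uint8)
m[:140]=0;m[310:]=0;m[:,:230]=0;m[:,520:]=0
m=cv2.morphologyEx(m,cv2.MORPH_OPEN,np.ones((3,3),np.uint8))
cs=max(cv2.findContours(m,cv2.RETR_EXTERNAL,cv2.CHAIN_APPROX_SIMPLE)[0],key=cv2.contourArea)
r=cv2.minAreaRect(cs);print(r)
B=cv2.boxPoints(r);print(B.round(),[ray(d,*p,78)[:2].round() for p in B])
E
python3 -c "
import cv2;a=cv2.imread('pics/top0.png')[135:310,230:530];cv2.imwrite('pics/t0c.png',cv2.resize(a,(800,467)))"
```

```text
[[708.0, 223.0], [705.0, -199.0], [448.0, -194.0], [449.0, 219.0]] [np.float64(422.0), np.float64(257.0), np.float64(413.0), np.float64(258.0)]
[331.5 187.6] [ 19  11 127] [636.   57.4]
[388.6 206.3] [ 19  12 114] [598.7 -44.2]
[335.6 230.6] [ 18  13 112] [556.8  52.8]
[390.9 253.3] [ 19  12 125] [513.4 -44. ]
[342.4 261.7] [ 18  12 114] [500.7  42.7]
op [681. -93.]
op [473. -79.]
op [ 679. -156.]
op [ 470. -158.]
front far [ 683. -273.]
front near [ 469. -267.]
((355.6376647949219, 220.58181762695312), (142.55886840820312, 237.24098205566406), 88.41764068603516)
[[235. 153.]
 [472. 146.]
 [476. 289.]
 [239. 295.]] [array([709., 232.]), array([ 711., -207.]), array([ 447., -194.]), array([448., 226.])]
```

View pics/t0c.png

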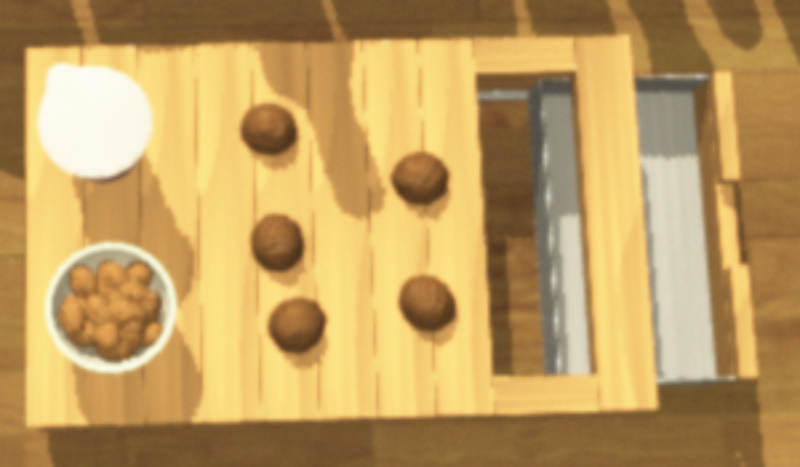

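The crop shows the board corners (crop px) at (27,47), (628,37), (657,410) and (27,427). The opening corners are (476,72), (488,375), (596,375) and (575,72), and the front's outer top edge runs from (737,72) to (757,376). Next I fit the board frame.

```bash
cat > fit.py <<'E'
from h import *
d=np.load("top0.npz")
f=lambda p,z:ray(d,230+p[0]*300/800,135+p[1]*175/467,z)[:2]
img=[(27,47),(628,37),(657,410),(27,427),(476,72),(488,375),(596,375),(575,72)]
brd=[(130,210),(130,-210),(-130,-210),(-130,210),(105,-100),(-105,-100),(-105,-170),(105,-170)]
W=np.array([f(p,78) for p in img]);B=np.array(brd,float)
w=W.mean(0);b=B.mean(0);U,S,V=np.linalg.svd((B-b).T@(W-w));Rm=(U@V).T
t=w-Rm@b;yaw=np.arctan2(Rm[1,0],Rm[0,0])
E
python3 - <<'E'
from fit import *
print(t.round(1),np.degrees(yaw).round(2),(S.sum()/((B-b)**2).sum()).round(4));print(((W-t)@Rm-B).round(1).tolist())
px=d["pixels"];roi=np.zeros(px.shape[:2],np.uint8);roi[165:285,300:408]=1
for n,p in zip("far left_mid left_near far_r near_r".split(),[(268,128),(277,242),(297,325),(420,178),(427,303)]):
    q=f(p,87);print(n,q.round(),((q-t)@Rm).round())
for p in[(737,72),(757,376)]:q=f(p,56);print("front",q.round(),((q-t)@Rm).round())
for n,p,z in[("kb",(111,307),116),("pot",(100,122),143)]:q=f(p,z);print(n,q.round(),((q-t)@Rm).round())
E
```

```text
[577.5  14.9] -0.24 0.9966
[[-0.1, -1.3], [-1.0, 1.5], [0.3, 0.3], [-0.6, -1.2], [0.9, -1.0], [1.3, 2.0], [-0.4, -0.4], [-0.4, 0.2]]
far [644.  59.] [67. 44.]
left_mid [566.  56.] [-12.  41.]
left_near [509.  44.] [-68.  29.]
far_r [607. -43.] [ 30. -57.]
near_r [522. -43.] [-56. -58.]
front [ 685. -277.] [ 109. -292.]
front [ 469. -272.] [-107. -288.]
kb [521. 165.] [-57. 150.]
pot [636. 168.] [ 58. 154.]
```

```bash
python3 -m handwheel '[[[0,0,-7.1],[0,0,0],1],[[0,0,-7.1],[0,0,0],1],[[0,0,-7.1],[0,0,0],1],[[0,0,-7.1],[0,0,0],1],[[0,0,-7.1],[0,0,0],1]]'; python3 -m handwheel '[[[0,0,-7.1],[0,0,0],1],[[0,0,-7.1],[0,0,0],1],[[0,0,-7.1],[0,0,0],1],[[0,0,-7.1],[0,0,0],1],[[0,0,-7.1],[0,0,0],1]]'; python3 -m handwheel '[[[0,0,-0.7],[0.01,0.01,0],1],[[0,0,0],[0.023,0.03,0],1],[[0,0,0],[0.023,0.03,0],1],[[0,0,0],[0.023,0.03,0],1],[[0,0,0],[0.023,0.03,0],1]]'
```

```text
clock: 0.52
eef_pos: [201.2, -617.7, 230.8]
tool_rot: [-3.141, -0.001, 0.941]
force: [-0.6, 0.7, 0.3]
width: 25.6
gripper_force: 0.0
clock: 0.93
eef_pos: [201.1, -617.8, 230.8]
tool_rot: [-3.141, -0.001, 1.56]
force: [0.7, 0.3, -0.5]
width: 0.1
gripper_force: 0.0
clock: 1.35
eef_pos: [333.6, -514.4, 231.1]
tool_rot: [3.141, -0.001, 1.563]
force: [0.9, -0.9, 0.8]
width: 0.4
gripper_force: 0.0
```

```bash
python3 -m handwheel '[[[0,0,0],[0.025,0.03,0],1],[[0,0,0],[0.025,0.03,0],1],[[0,0,0],[0.025,0.03,0],1],[[0,0,0],[0.025,0.03,0],1],[[0,0,0],[0.025,0.03,0],1]]'; python3 -m handwheel '[[[0,0,0],[0.025,0.03,0],1],[[0,0,0],[0.02,0.02,0.02],1],[[0,0,0],[0.01,0.01,0.03],1],[[0,0,0],[0,0.005,0.03],1],[[0,0,0],[0,0,0],1]]'
python3 - <<'E'
from h import *
from cell import ctrl
d=ctrl.get_image("top");print(ctrl.read_state()["eef_pos"]);cv2.imwrite("pics/t1.png",cv2.resize(d["pixels"][120:320,220:540,::-1],(800,500)))
E
```

```text
clock: 1.77
eef_pos: [484.0, -389.6, 231.2]
tool_rot: [-3.141, -0.001, 1.564]
force: [0.6, -0.6, 0.7]
width: 0.1
gripper_force: 0.0
clock: 2.18
eef_pos: [545.8, -332.7, 145.5]
tool_rot: [-3.133, -0.006, 1.568]
force: [-1.8, 0.2, 0.3]
width: -0.0
gripper_force: 0.0
[ 545.98805127 -334.99253984  148.28236396]
```

View pics/t1.png

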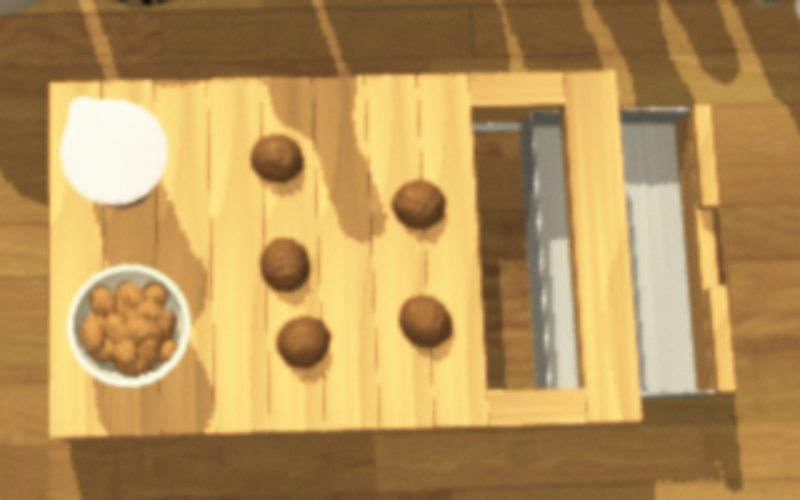

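The view shows the scene unchanged, with the tray front cut-out at about (712,245) in the crop and the path to it clear. Next: lower the fingers and push.

```bash
python3 -m handwheel '[[[0,0,0],[0,0.016,0.03],1],[[0,0,0],[0,0.015,0.03],1],[[0,0,0],[0,0,0.03],1],[[0,0,0],[0,0,0.025],1],[[0,0,0],[0,0,0.007],1]]'; python3 -m handwheel '[[[0,0,0],[0.015,0,0],1],[[0,0,0],[0.015,0,0],1],[[0,0,0],[0.01,0,0],1],[[0,0,0],[0.005,0,0],1],[[0,0,0],[0,0,0],1]]'
```

```text
clock: 2.65
eef_pos: [576.4, -337.9, 27.2]
tool_rot: [-3.137, -0.001, 1.563]
force: [-1.2, -0.2, -0.0]
width: 0.2
gripper_force: 0.0
clock: 3.07
eef_pos: [580.6, -290.2, 31.3]
tool_rot: [3.139, -0.0, 1.57]
force: [0.1, -0.6, 0.1]
width: -0.1
gripper_force: 0.0
```

```bash
python3 -m handwheel '[[[0,0,0],[0.01,0,0.002],1],[[0,0,0],[0.012,0,0.001],1],[[0,0,0],[0.012,0,0],1],[[0,0,0],[0.012,0,0],1],[[0,0,0],[0.012,0,0],1]]'; python3 -m handwheel '[[[0,0,0],[0.01,0,0],1],[[0,0,0],[0.008,0,0],1],[[0,0,0],[0.005,0,0],1],[[0,0,0],[0,0,0],1],[[0,0,0],[0,0,0],1]]'
```

```text
clock: 3.48
eef_pos: [579.0, -233.7, 26.4]
tool_rot: [-3.141, 0.0, 1.566]
force: [0.1, -2.4, 1.1]
width: -0.0
gripper_force: 1.0
clock: 3.9
eef_pos: [579.4, -211.1, 26.2]
tool_rot: [-3.141, -0.001, 1.567]
force: [-0.6, -0.2, 0.1]
width: 0.2
gripper_force: 0.0
```

```bash
python3 -m handwheel '[[[0,0,0],[0.004,0,0],1],[[0,0,0],[0.003,0,0],1],[[0,0,0],[0.003,0,0],1],[[0,0,0],[0,0,0],1],[[0,0,0],[0,0,0],1]]'
```

```text
clock: 4.32
eef_pos: [579.2, -208.6, 26.3]
tool_rot: [3.14, 0.007, 1.563]
force: [0.5, -11.5, -3.3]
width: 0.2
gripper_force: 0.0
```

```bash
python3 -m handwheel '[[[0,0,0],[-0.015,0,0],1],[[0,0,0],[-0.025,0,0],1],[[0,0,0],[0,0,-0.035],1],[[0,0,0],[0,0,-0.04],1],[[0,0,0],[0,0,-0.04],0.76]]';python3 -m handwheel '[[[0,0,0],[0.03,0.01,-0.015],0.76],[[0,0,0],[0.04,0.01,0],0.76],[[0,0,0],[0.04,0.008,0],0.76],[[0,0,0],[0.04,0,0],0.76],[[0,0,0],[0.04,0,0],0.76]]'
python3 - <<'E'
from h import *
from cell import ctrl
d=ctrl.get_image("top");np.savez("t2.npz",**d);print(ctrl.read_state()["eef_pos"]);cv2.imwrite("pics/t2.png",cv2.resize(d["pixels"][120:320,220:540,::-1],(800,500)))
E
```

```text
clock: 4.73
eef_pos: [578.0, -242.2, 141.3]
tool_rot: [-3.139, -0.002, 1.564]
force: [1.0, 0.0, 0.8]
width: 10.5
gripper_force: 0.0
clock: 5.15
eef_pos: [608.2, -50.2, 156.4]
tool_rot: [3.141, -0.001, 1.565]
force: [0.3, -0.5, 0.1]
width: 20.5
gripper_force: 0.0
[608.09324785 -37.21748502 156.7417395 ]
```

View pics/t2.png

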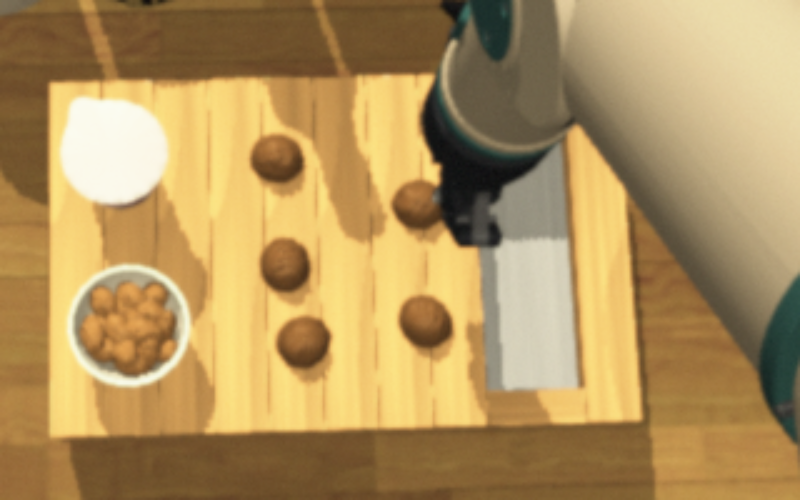

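The tray is home: steel fills the opening and nothing protrudes at (640,250). Shells haven't moved. Now I position behind the far right shell.

```bash
python3 -m handwheel '[[[0,0,0],[0.035,0,0],0.76],[[0,0,0],[0.003,0,0.025],0.76],[[0,0,0],[0,0,0.03],0.76],[[0,0,0],[0,0,0.013],0.76],[[0,0,0],[0,0,0],0.76]]'; python3 -m handwheel '[[[0,0,0],[0,0,0],0.76]]'
```

```text
clock: 5.62
eef_pos: [605.4, -14.2, 85.0]
tool_rot: [-3.135, 0.0, 1.566]
force: [-0.8, -0.7, 0.5]
width: 20.4
gripper_force: 0.0
clock: 5.7
eef_pos: [607.8, -14.2, 87.8]
tool_rot: [-3.14, -0.0, 1.566]
force: [1.1, -0.4, 0.6]
width: 20.4
gripper_force: 0.0
```

```bash
python3 -m handwheel '[[[0,0,0],[0.01,0,0],0.76],[[0,0,0],[0,0,0.006],0.76],[[0,0,0],[0,0,0],0.76]]'
python3 - <<'E'
from h import *
from cell import ctrl
s=ctrl.read_state();d=ctrl.get_image("wrist");print(s["eef_pos"],d["T_tool_cam"].round(2).tolist());cv2.imwrite("pics/w1.png",d["pixels"][:,:,::-1])
E
```

```text
clock: 5.95
eef_pos: [608.7, -2.7, 82.7]
tool_rot: [3.14, -0.001, 1.568]
force: [-0.0, -0.1, -0.7]
width: 20.9
gripper_force: 0.0
[608.65364006  -2.74211137  82.74754855] [[0.0, 0.95, 0.32, 80.17], [1.0, -0.0, -0.0, -0.02], [-0.0, 0.32, -0.95, -140.96], [0.0, 0.0, 0.0, 1.0]]
```

View pics/w1.png

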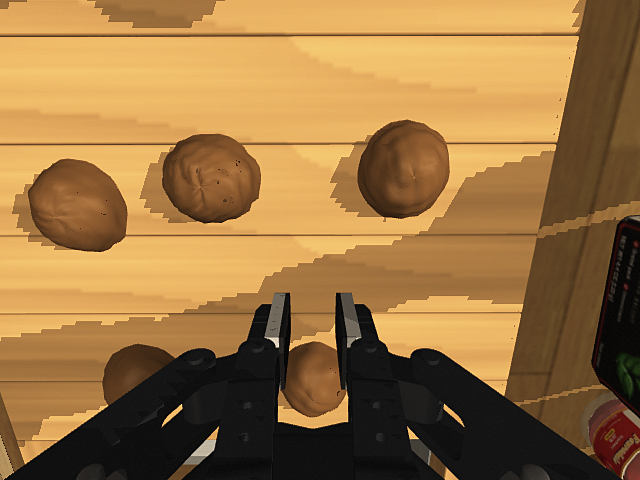

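The wrist view shows the shell at (315,380), centred between the two fingertips, with the three left shells behind, clear of the fingers. I sweep slowly.

```bash
python3 -m handwheel '[[[0,0,0],[-0.01,0,0.001],0.76],[[0,0,0],[-0.014,0,0],0.76],[[0,0,0],[-0.014,0,0],0.76],[[0,0,0],[-0.014,0,0],0.76],[[0,0,0],[-0.014,0,0],0.76]]'; python3 -m handwheel '[[[0,0,0],[-0.014,0,0],0.76],[[0,0,0],[-0.014,0,0],0.76],[[0,0,0],[-0.014,0,0],0.76],[[0,0,0],[0,0,0],0.76],[[0,0,0],[0,0,0],0.76]]'
python3 - <<'E'
from h import *
from cell import ctrl
d=ctrl.get_image("wrist");cv2.imwrite("pics/w2.png",d["pixels"][:,:,::-1])
E
```

```text
clock: 6.42
eef_pos: [607.8, -73.1, 81.4]
tool_rot: [-3.142, 0.001, 1.564]
force: [-0.2, -0.6, 1.3]
width: 20.1
gripper_force: 0.0
clock: 6.83
eef_pos: [607.6, -113.4, 81.2]
tool_rot: [-3.142, 0.0, 1.564]
force: [-0.3, 0.1, 0.1]
width: 20.5
gripper_force: 0.0
```

View pics/w2.png

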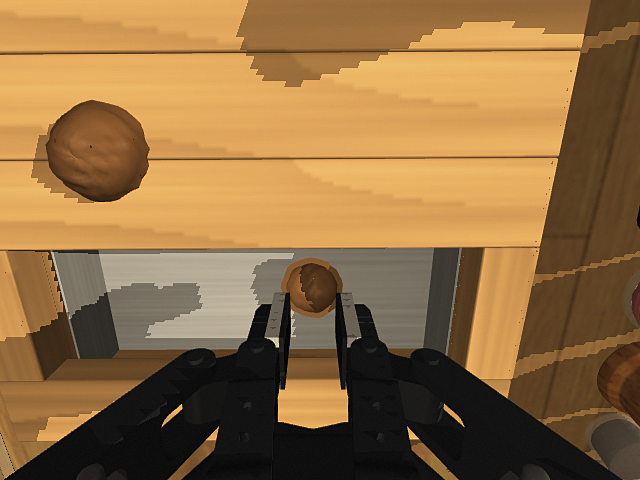

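Shell 1 lies in the tray at (313,287), hollow side up. Next is the near right shell (world 522,-43).

```bash
python3 -m handwheel '[[[0,0,0],[0,0,-0.03],0.76],[[0,0,0],[0.01,-0.01,-0.015],0.76],[[0,0,0],[0.025,-0.025,0],0.76],[[0,0,0],[0.03,-0.025,0],0.76],[[0,0,0],[0.03,-0.025,0],0.76]]'; python3 -m handwheel '[[[0,0,0],[0.014,0,0],0.76],[[0,0,0],[0,0,0],0.76],[[0,0,0],[0,0,0.01],0.76],[[0,0,0],[0,0,0],0.76]]'
```

```text
clock: 7.3
eef_pos: [522.3, -14.6, 126.8]
tool_rot: [3.14, -0.001, 1.567]
force: [-0.1, 0.8, 0.0]
width: 20.3
gripper_force: 0.0
clock: 7.63
eef_pos: [523.1, -3.0, 115.1]
tool_rot: [-3.141, 0.001, 1.567]
force: [0.3, -0.4, 0.2]
width: 20.6
gripper_force: 0.0
```

```bash
python3 -m handwheel '[[[0,0,0],[0,0,0.018],0.76],[[0,0,0],[0,0,0.015],0.76],[[0,0,0],[0,0,0.001],0.76],[[0,0,0],[0,0,0],0.76]]'; python3 -m handwheel '[[[0,0,0],[-0.01,0,0],0.76],[[0,0,0],[-0.014,0,0],0.76],[[0,0,0],[-0.014,0,0],0.76],[[0,0,0],[-0.014,0,0],0.76],[[0,0,0],[-0.014,0,0],0.76]]'; python3 -m handwheel '[[[0,0,0],[-0.014,0,0],0.76],[[0,0,0],[-0.014,0,0],0.76],[[0,0,0],[-0.014,0,0],0.76],[[0,0,0],[0,0,0],0.76],[[0,0,0],[0,0,0],0.76]]'
cat > chk.py <<'E'
import sys
from h import *
from cell import ctrl
s=ctrl.read_state();d=ctrl.get_image("wrist");cv2.imwrite(f"pics/{sys.argv[1]}.png",d["pixels"][:,:,::-1])
T=np.eye(4);T[:3,:3]=R.from_euler("xyz",s["tool_rot"]).as_matrix();T[:3,3]=s["eef_pos"]
P=T@d["T_tool_cam"];px=d["pixels"];hsv=cv2.cvtColor(px,cv2.COLOR_RGB2HSV)
m=((hsv[...,2]<190)&(hsv[...,1]>110)&(hsv[...,0]<20)).astype(np.uint8)
m=cv2.morphologyEx(m,cv2.MORPH_OPEN,np.ones((9,9),np.uint8));m=cv2.morphologyEx(m,cv2.MORPH_OPEN,np.ones((25,25),np.uint8))
for c in cv2.findContours(m,cv2.RETR_EXTERNAL,cv2.CHAIN_APPROX_NONE)[0]:
    (u,v),r=cv2.minEnclosingCircle(c);print("px",round(u),round(v),"r",round(r),"fill",round(cv2.contourArea(c)/(3.1416*r*r),2),"z85",ray(d,u,v,85,P)[:2].round(),"z20",ray(d,u,v,20,P)[:2].round())
E
python3 chk.py w3
```

```text
clock: 7.97
eef_pos: [522.8, -3.8, 81.3]
tool_rot: [-3.139, 0.001, 1.565]
force: [0.0, -0.1, -0.1]
width: 20.6
gripper_force: 0.0
clock: 8.38
eef_pos: [523.6, -70.7, 83.3]
tool_rot: [3.14, 0.001, 1.565]
force: [-0.6, -0.4, -0.0]
width: 20.5
gripper_force: 0.0
clock: 8.8
eef_pos: [523.0, -112.3, 83.0]
tool_rot: [3.14, 0.001, 1.563]
force: [0.2, 0.2, -0.4]
width: 20.6
gripper_force: 0.0
px 618 457 r 29 fill 0.57 z85 [ 682. -200.] z20 [ 757. -278.]
px 312 364 r 28 fill 0.57 z85 [ 523. -140.] z20 [ 523. -191.]
px 508 362 r 41 fill 0.42 z85 [ 615. -140.] z20 [ 658. -191.]
px 315 285 r 30 fill 0.63 z85 [524. -99.] z20 [ 525. -131.]
px 450 287 r 32 fill 0.72 z85 [ 583. -101.] z20 [ 611. -133.]
px 614 312 r 70 fill 0.31 z85 [ 657. -114.] z20 [ 720. -152.]
px 558 33 r 87 fill 0.47 z85 [609.  -4.] z20 [649.  10.]
px 50 236 r 242 fill 0.3 z85 [416. -76.] z20 [365. -97.]
```

```bash
python3 -m handwheel '[[[0,0,0],[0,0,-0.03],0.76],[[0,0,0],[0.01,0.005,-0.015],0.76],[[0,0,0],[0.03,0.018,0],0.76],[[0,0,0],[0.03,0.018,0],0.76],[[0,0,0],[0.03,0.018,0],0.76]]'; python3 -m handwheel '[[[0,0,0],[0.03,0.018,0],0.76],[[0,0,0],[0.03,0.018,0],0.76],[[0,0,0],[0.03,0.016,0],0.76],[[0,0,0],[0.018,0.01,0],0.76],[[0,0,0],[0,0,0],0.76]]'; python3 -m handwheel '[[[0,0,0],[0,0,0],0.76],[[0,0,0],[0,0,0.01],0.76],[[0,0,0],[0,0,0],0.76]]'; python3 chk.py w4
```

```text
clock: 9.27
eef_pos: [583.0, -8.7, 128.3]
tool_rot: [3.14, -0.001, 1.567]
force: [0.5, -0.7, -0.0]
width: 20.1
gripper_force: 0.0
clock: 9.68
eef_pos: [646.0, 106.1, 127.8]
tool_rot: [3.139, -0.006, 1.575]
force: [-0.2, 0.7, 1.0]
width: 20.6
gripper_force: 0.0
clock: 9.93
eef_pos: [643.0, 95.0, 115.5]
tool_rot: [-3.138, 0.002, 1.565]
force: [-0.6, -0.4, -0.2]
width: 20.7
gripper_force: 0.0
px 308 398 r 36 fill 0.56 z85 [640.  17.] z20 [639. -43.]
px 313 333 r 35 fill 0.65 z85 [643.  63.] z20 [643.  20.]
px 126 345 r 138 fill 0.25 z85 [537.  55.] z20 [496.   9.]
px 146 177 r 75 fill 0.56 z85 [563. 150.] z20 [532. 140.]
px 494 184 r 197 fill 0.35 z85 [731. 146.] z20 [764. 134.]
```

View pics/w4.png

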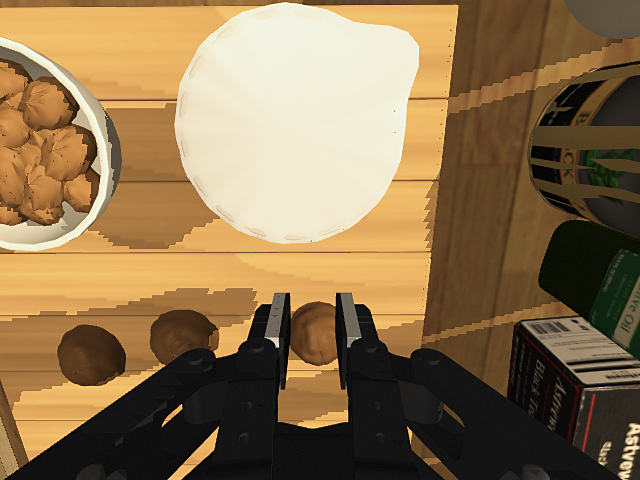

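The shell at (315,333) is centred between the tips, and the pot and kernel bowl stand clear behind. I back off 5 mm, descend and sweep, drifting to slightly larger x.

```bash
python3 -m handwheel '[[[0,0,0],[0.006,0,0],0.76],[[0,0,0],[0,0,0.018],0.76],[[0,0,0],[0,0,0.014],0.76],[[0,0,0],[0,0,0.001],0.76],[[0,0,0],[0,0,0],0.76]]'; python3 -m handwheel '[[[0,0,0],[-0.01,0,0],0.76],[[0,0,0],[-0.015,0,0],0.76],[[0,0,0],[-0.018,0.001,0],0.76],[[0,0,0],[-0.018,0.001,0],0.76],[[0,0,0],[-0.018,0.002,0],0.76]]'; python3 -m handwheel '[[[0,0,0],[-0.018,0.002,0],0.76],[[0,0,0],[-0.018,0.002,0],0.76],[[0,0,0],[-0.018,0.002,0],0.76],[[0,0,0],[-0.018,0.002,0],0.76],[[0,0,0],[-0.016,0.002,0],0.76]]'; python3 -m handwheel '[[[0,0,0],[-0.014,0.001,0],0.76],[[0,0,0],[-0.014,0,0],0.76],[[0,0,0],[-0.014,0,0],0.76],[[0,0,0],[-0.002,0,0],0.76],[[0,0,0],[0,0,0],0.76]]';python3 chk.py w5
```

```text
clock: 10.4
eef_pos: [644.1, 102.4, 83.8]
tool_rot: [-3.14, 0.0, 1.566]
force: [-0.4, -0.6, -0.2]
width: 20.5
gripper_force: 0.0
clock: 10.82
eef_pos: [648.7, 20.6, 85.4]
tool_rot: [3.14, 0.001, 1.565]
force: [0.3, -0.8, 0.1]
width: 20.5
gripper_force: 0.1
clock: 11.23
eef_pos: [658.1, -68.3, 85.3]
tool_rot: [3.14, 0.002, 1.564]
force: [0.6, -0.0, 0.4]
width: 20.8
gripper_force: 0.1
clock: 11.65
eef_pos: [658.5, -109.9, 84.3]
tool_rot: [-3.141, 0.0, 1.564]
force: [0.4, 0.7, -0.3]
width: 20.4
gripper_force: 0.0
px 10 456 r 18 fill 0.57 z85 [ 500. -195.] z20 [ 426. -272.]
px 22 418 r 30 fill 0.46 z85 [ 512. -170.] z20 [ 444. -235.]
px 312 366 r 28 fill 0.57 z85 [ 659. -140.] z20 [ 658. -191.]
px 76 370 r 78 fill 0.27 z85 [ 546. -141.] z20 [ 493. -193.]
px 617 320 r 36 fill 0.56 z85 [ 796. -116.] z20 [ 860. -156.]
px 242 297 r 21 fill 0.63 z85 [ 628. -103.] z20 [ 613. -137.]
px 89 285 r 27 fill 0.66 z85 [561. -97.] z20 [ 516. -128.]
px 319 278 r 30 fill 0.66 z85 [662. -94.] z20 [ 663. -124.]
px 376 241 r 354 fill 0.2 z85 [686. -78.] z20 [ 698. -100.]
```

```bash
python3 -m handwheel '[[[0,0,0],[0,0,-0.03],0.76],[[0,0,0],[0.01,-0.005,-0.01],0.76],[[0,0,0],[0.03,-0.015,0],0.76],[[0,0,0],[0.03,-0.015,0],0.76],[[0,0,0],[0.03,-0.014,0],0.76]]'; python3 -m handwheel '[[[0,0,0],[0.03,-0.014,0],0.76],[[0,0,0],[0.03,-0.014,0],0.76],[[0,0,0],[0.03,-0.01,0],0.76],[[0,0,0],[0.016,-0.005,0],0.76],[[0,0,0],[0,0,0],0.76]]'; python3 -m handwheel '[[[0,0,0],[0,0,0],0.76],[[0,0,0],[0,0,0.01],0.76],[[0,0,0],[0,0,0],0.76]]'; python3 chk.py w6
```

```text
clock: 12.12
eef_pos: [609.3, -4.8, 125.0]
tool_rot: [3.14, -0.001, 1.567]
force: [-0.0, 1.7, 0.8]
width: 20.6
gripper_force: 0.0
clock: 12.53
eef_pos: [565.3, 106.7, 125.1]
tool_rot: [3.142, -0.005, 1.577]
force: [0.1, 0.1, 0.2]
width: 20.6
gripper_force: 0.0
clock: 12.78
eef_pos: [567.1, 96.6, 112.8]
tool_rot: [-3.14, 0.001, 1.565]
force: [-0.3, -0.3, -0.2]
width: 20.7
gripper_force: 0.0
px 9 459 r 17 fill 0.56 z85 [374. -26.] z20 [ 299. -104.]
px 312 343 r 33 fill 0.73 z85 [567.  59.] z20 [566.  14.]
px 592 309 r 132 fill 0.33 z85 [717.  80.] z20 [775.  43.]
px 195 196 r 26 fill 0.67 z85 [511. 143.] z20 [489. 129.]
px 230 120 r 18 fill 0.63 z85 [530. 177.] z20 [516. 177.]
px 338 174 r 103 fill 0.45 z85 [580. 153.] z20 [584. 144.]
px 48 222 r 227 fill 0.26 z85 [437. 130.] z20 [386. 112.]
```

```bash
python3 -m handwheel '[[[0,0,0],[0.004,0,0],0.76],[[0,0,0],[0,0,0.018],0.76],[[0,0,0],[0,0,0.014],0.76],[[0,0,0],[0,0,0.001],0.76],[[0,0,0],[0,0,0],0.76]]'; python3 -m handwheel '[[[0,0,0],[-0.01,0,0],0.76],[[0,0,0],[-0.015,0,0],0.76],[[0,0,0],[-0.018,0,0.001],0.76],[[0,0,0],[-0.018,0,0],0.76],[[0,0,0],[-0.018,0,0],0.76]]'; python3 -m handwheel '[[[0,0,0],[-0.018,0,0.001],0.76],[[0,0,0],[-0.018,0,0],0.76],[[0,0,0],[-0.018,0,0],0.76],[[0,0,0],[-0.018,0,0],0.76],[[0,0,0],[-0.016,0,0],0.76]]'; python3 -m handwheel '[[[0,0,0],[-0.014,0,0],0.76],[[0,0,0],[-0.014,0,0],0.76],[[0,0,0],[-0.014,0,0],0.76],[[0,0,0],[-0.002,0,0],0.76],[[0,0,0],[0,0,0],0.76]]';python3 chk.py w7
```

```text
clock: 13.25
eef_pos: [567.3, 101.6, 80.7]
tool_rot: [-3.14, 0.0, 1.565]
force: [-0.3, 0.1, 0.7]
width: 20.4
gripper_force: 0.0
clock: 13.67
eef_pos: [568.0, 21.4, 81.4]
tool_rot: [3.14, 0.0, 1.566]
force: [0.4, 0.0, 0.8]
width: 20.4
gripper_force: 0.0
clock: 14.08
eef_pos: [567.4, -67.5, 80.4]
tool_rot: [3.14, 0.001, 1.564]
force: [-0.1, 0.4, -0.1]
width: 20.5
gripper_force: 0.0
clock: 14.5
eef_pos: [566.9, -110.9, 80.1]
tool_rot: [3.14, 0.001, 1.563]
force: [0.2, 0.1, -0.0]
width: 20.4
gripper_force: 0.0
px 312 369 r 29 fill 0.59 z85 [ 567. -139.] z20 [ 567. -191.]
px 312 306 r 27 fill 0.64 z85 [ 567. -107.] z20 [ 567. -143.]
px 626 372 r 101 fill 0.24 z85 [ 712. -142.] z20 [ 781. -196.]
px 386 292 r 27 fill 0.7 z85 [ 599. -100.] z20 [ 614. -134.]
px 235 291 r 30 fill 0.7 z85 [534. -99.] z20 [ 519. -132.]
px 458 282 r 32 fill 0.84 z85 [629. -96.] z20 [ 658. -127.]
px 544 318 r 70 fill 0.29 z85 [ 669. -113.] z20 [ 717. -153.]
px 15 304 r 156 fill 0.27 z85 [ 439. -105.] z20 [ 378. -140.]
px 498 30 r 145 fill 0.24 z85 [630.  -2.] z20 [661.  11.]
```

```bash
python3 -m handwheel '[[[0,0,0],[0,0,-0.03],0.76],[[0,0,0],[0.01,-0.003,-0.013],0.76],[[0,0,0],[0.03,-0.009,0],0.76],[[0,0,0],[0.03,-0.009,0],0.76],[[0,0,0],[0.03,-0.009,0],0.76]]'; python3 -m handwheel '[[[0,0,0],[0.03,-0.009,0],0.76],[[0,0,0],[0.03,-0.009,0],0.76],[[0,0,0],[0.03,-0.007,0],0.76],[[0,0,0],[0.008,-0.003,0],0.76],[[0,0,0],[0,0,0],0.76]]'; python3 -m handwheel '[[[0,0,0],[0,0,0],0.76],[[0,0,0],[0,0,0.01],0.76],[[0,0,0],[0,0,0],0.76]]'; python3 chk.py w8
```

```text
clock: 14.97
eef_pos: [537.1, -5.9, 123.4]
tool_rot: [3.139, -0.001, 1.567]
force: [0.3, -0.3, 0.8]
width: 20.3
gripper_force: 0.0
clock: 15.38
eef_pos: [508.5, 94.7, 123.1]
tool_rot: [3.141, -0.003, 1.574]
force: [0.3, 0.2, -0.4]
width: 20.8
gripper_force: 0.0
clock: 15.63
eef_pos: [509.3, 87.4, 111.0]
tool_rot: [-3.14, 0.001, 1.564]
force: [-0.5, -0.4, 0.5]
width: 20.6
gripper_force: 0.0
px 630 450 r 30 fill 0.39 z85 [706. -28.] z20 [ 783. -104.]
px 10 436 r 28 fill 0.39 z85 [324. -14.] z20 [252. -85.]
px 614 390 r 27 fill 0.58 z85 [684.  19.] z20 [751. -39.]
px 618 338 r 27 fill 0.57 z85 [677.  54.] z20 [741.   9.]
px 312 344 r 31 fill 0.68 z85 [509.  51.] z20 [509.   5.]
px 61 369 r 53 fill 0.53 z85 [367.  35.] z20 [311. -16.]
px 210 150 r 24 fill 0.56 z85 [463. 155.] z20 [444. 150.]
px 482 134 r 64 fill 0.56 z85 [586. 161.] z20 [616. 159.]
px 575 115 r 50 fill 0.43 z85 [627. 169.] z20 [672. 170.]
px 14 98 r 47 fill 0.28 z85 [380. 178.] z20 [329. 182.]
px 118 185 r 191 fill 0.3 z85 [418. 139.] z20 [382. 128.]
px 21 12 r 24 fill 0.49 z85 [391. 211.] z20 [345. 227.]
```

```bash
python3 -m handwheel '[[[0,0,0],[0.002,0,0],0.76],[[0,0,0],[0,0,0.016],0.76],[[0,0,0],[0,0,0.013],0.76],[[0,0,0],[0,0,0.001],0.76],[[0,0,0],[0,0,0],0.76]]'; python3 -m handwheel '[[[0,0,0],[-0.01,0,0],0.76],[[0,0,0],[-0.015,0,0],0.76],[[0,0,0],[-0.018,-0.001,0.001],0.76],[[0,0,0],[-0.018,-0.002,0],0.76],[[0,0,0],[-0.018,-0.002,0],0.76]]'; python3 -m handwheel '[[[0,0,0],[-0.018,-0.003,0.001],0.76],[[0,0,0],[-0.018,-0.003,0],0.76],[[0,0,0],[-0.018,-0.003,0],0.76],[[0,0,0],[-0.018,-0.003,0],0.76],[[0,0,0],[-0.012,-0.002,0],0.76]]'; python3 -m handwheel '[[[0,0,0],[-0.012,-0.001,0],0.76],[[0,0,0],[-0.014,0,0],0.76],[[0,0,0],[-0.012,0,0],0.76],[[0,0,0],[-0.002,0,0],0.76],[[0,0,0],[0,0,0],0.76]]';python3 chk.py w9
```

```text
clock: 16.1
eef_pos: [509.3, 90.9, 81.8]
tool_rot: [-3.14, 0.0, 1.565]
force: [-0.2, -0.5, 0.6]
width: 20.7
gripper_force: 0.0
clock: 16.52
eef_pos: [504.8, 10.7, 82.2]
tool_rot: [3.14, 0.0, 1.566]
force: [-0.1, -1.2, -0.2]
width: 20.7
gripper_force: 0.1
clock: 16.93
eef_pos: [489.7, -74.8, 81.2]
tool_rot: [3.141, 0.002, 1.563]
force: [0.3, -0.7, -0.2]
width: 20.3
gripper_force: 0.0
clock: 17.35
eef_pos: [488.8, -113.2, 80.9]
tool_rot: [3.141, 0.001, 1.563]
force: [-0.0, -0.0, -0.5]
width: 20.5
gripper_force: 0.0
px 626 459 r 24 fill 0.63 z85 [ 650. -199.] z20 [ 726. -278.]
px 7 440 r 17 fill 0.47 z85 [ 335. -183.] z20 [ 262. -255.]
px 312 364 r 28 fill 0.58 z85 [ 489. -140.] z20 [ 488. -190.]
px 534 363 r 66 fill 0.28 z85 [ 591. -140.] z20 [ 640. -190.]
px 446 296 r 27 fill 0.7 z85 [ 547. -105.] z20 [ 574. -139.]
px 380 287 r 24 fill 0.74 z85 [ 518. -100.] z20 [ 532. -132.]
px 312 289 r 31 fill 0.76 z85 [ 489. -101.] z20 [ 489. -134.]
px 506 286 r 33 fill 0.78 z85 [ 572. -100.] z20 [ 611. -132.]
px 588 278 r 33 fill 0.73 z85 [606. -97.] z20 [ 661. -127.]
px 40 312 r 121 fill 0.29 z85 [ 370. -112.] z20 [ 314. -149.]
px 610 39 r 49 fill 0.59 z85 [592.  -7.] z20 [640.   5.]
px 123 179 r 196 fill 0.35 z85 [417. -54.] z20 [382. -64.]
```

View pics/w9.png

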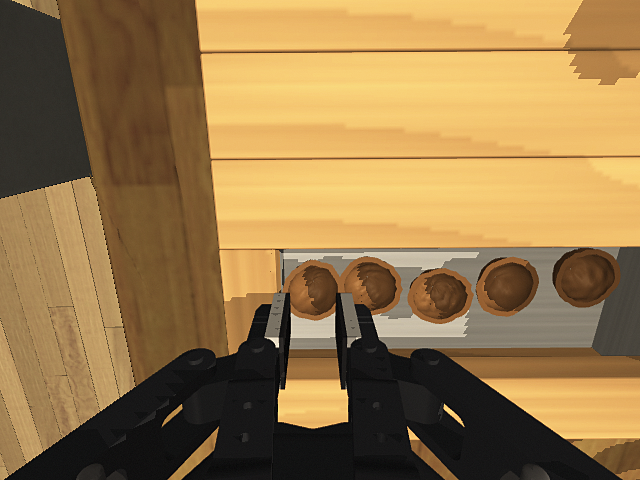

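All five shells lie in a row in the tray, at (312,289), (372,287), (440,295), (508,286) and (587,278), all hollow side up. I lift clear and hand in.

```bash
python3 -m handwheel '[[[0,0,0],[0,0,-0.03],0.76],[[0,0,0],[0,0,-0.035],0.76],[[0,0,0],[0,0,-0.035],0.76],[[0,0,0],[0,0,0],0.76],[[0,0,0],[0,0,0],0.76]]'; python3 -m handwheel '[[[0,0,0],[0,0,0],0.76],[[0,0,0],[0,0,0],0.76],[[0,0,0],[0,0,0],0.76]]'; python3 -c "
from cell import ctrl
print(ctrl.finish_job())"
```

```text
clock: 17.82
eef_pos: [490.2, -110.7, 182.5]
tool_rot: [3.137, 0.001, 1.568]
force: [-0.8, 0.1, -0.4]
width: 20.4
gripper_force: 0.0
clock: 18.07
eef_pos: [487.8, -111.1, 179.1]
tool_rot: [-3.139, -0.001, 1.567]
force: [-0.1, -0.8, 0.3]
width: 20.8
gripper_force: 0.0
the job is handed in; nothing more can be done
None
```

I pushed the tray home against its stop (about 11 N), swept all five half-shells through the opening into it, never touched the bowls, pot or nutcracker, and handed the job in at 18 s; no verdict came back.

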